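# Level the screw-post collars for a shelf board

## Robot

A 6-joint arm with a two-finger parallel gripper is mounted at the origin on the work surface. World frame = base frame: x ahead of the robot, y to its left, z up, the work surface at z = 0. Lengths are in mm, angles in rad, forces in N, time in s.
With the tool pointing down it reaches from about 150 to 775 mm from the base axis. Payload 6.1 kg.
Tool frame: the origin (TCP) lies midway between the tips of the shut fingers; the grasp point (between the pads) lies 19 mm behind it; z points along the fingers, y is the direction in which the jaws open and shut (so a half turn about z gives the same grasp; the last joint's range is limited). The gripper opens to 85 mm and grips with 20 to 120 N. Pads are 22 mm wide; open, the fingers measure 114 mm over their backs; the gripper's body (76 mm by 85 mm) begins 54 mm behind the grasp point. The pads swing forward as they close: fully open they stand 13 mm farther back than shut.
Start: joints at [-1.266, 0.126, -0.04, 1.405, 0, 1.571], TCP at [157.547, -500.787, 231.295] pointing down, gripper open.
Joint ranges: [-2.72, 2.72], [-0.95, 1.95], [-1.27, 1.35], [-1.78, 2.02], [-1.46, 1.47], [-3.14, 3.14]. Speed limits (rad/s): [2.39, 2.39, 3.01, 3.14, 3.14, 3.14].

## Interface

Orientations are given as a 3x3 rotation matrix whose columns are the frame's x, y, z axes.
In Python, from bench import ctrl gives the robot as it stands.
- The arm moves only by the tool step_arm, never from a script. Its arguments are lists of equal length, an entry for each row: "jaw": the opening, from 0 (shut) to 1 (fully open); "travel": the shift along the tool's x, y, z in m, a list of three; "rotation": the turn, a rotation vector about the tool's x, y, z in rad, a list of three. In form: {"jaw": [jaw, ...], "travel": [[x, y, z], ...], "rotation": [[rx, ry, rz], ...]}. A call has 1 to 10 rows; each row is the pose to reach, as a shift and turn from the pose measured when the call began, along the tool's axes at that moment; what a row does not reach only later rows make up. A row lasts 1/12 s, in which the tool goes at most 41.7 mm and 7.16 degrees, less where a joint would pass 70% of its speed; a pose out of reach is approached as far as the arm can. A call with a gripper value outside its range is refused whole. The fingers move at their own pace and stop on an object; "grip_force" is the grip in N (left out, the last holds). Time passes only in rows, so rows that repeat a pose let the fingers close. It gives the time, the measured TCP pose, the force and the opening at its end, in the units of the state.
- ctrl.get_obs(): the state, without advancing time (a new reading comes with each control period).
- ctrl.grab_frame(name): name is "side" or "top" or "wrist"; returns a dict with "color" (480x640x3 uint8, red, green, blue), "fx", "fy", "cx", "cy" (pixels), "D" ([k1, k2, p1, p2, k3] as OpenCV has them; the pictures are not rectified), "rvec" (rotation vector, rad) and "tvec" (3), from world to camera coordinates, as OpenCV has them. Camera axes: x right, y down, z forward; pixel columns grow to the right and rows downward; lengths in mm; the calibration is good to about 2 mm. A picture is of the moment at which its call begins. There is no depth.
- ctrl.close_job(): hands the job in, once; it reports no verdict.
The state is a dict: "t": time; "joint_pos": joint angles; "joint_vel": joint speeds; "joint_efforts": joint torques, N m; "position": TCP position; "eef_rot": TCP orientation; "contact_force": force on the tool from outside, world axes, zero at the start; "torque": the same for the moment, N m; "finger_gap": finger opening in mm.
Only numpy, scipy, OpenCV 4.12 (cv2) and the standard library are available. Lean on these libraries where they do the work, as an engineer would, in place of code of your own. Each camera call takes 0.05 s, during which the arm holds its last target. There are 200 camera calls.

## Task

Two screw posts stand on the storeroom table, ready to carry the slotted shelf board. The collar with the hexagonal lock nut jammed under it is already set; spin the lower knurled collar on the other post up its thread until its top is level with the top of the set one, then let go. Leave the set collar and the other things on the table as they are.

Things in the scene. Friction and masses are not known exactly. Their poses are not given: they have to be found in the camera images.
- post: the screw post to adjust, fixed to the table: grey round foot (130 mm across, 16 mm high, with a boss 44 mm across up to 34 mm), upright steel threaded rod 24 mm across whose end is 100 mm above the table. Origin on the rod's axis at table height, z up. Its collar has no lock nut
- collar_top (a point): centre of the top face of the knurled steel collar to be moved (on the rod's axis). The collar is 46 mm across and 22 mm high; its top is 68 to 74 mm above the table at the start. Two steel tommy bars, 8 mm thick with 12 mm balls at the ends, stick out level on opposite sides, 11 mm below the top face; the balls end 85 mm from the axis. The bars can be pushed round with shut fingers from above, or the collar gripped and turned
- bar_end (a point): centre of the end ball of one of the two tommy bars of that collar, 79 mm from the rod's axis; the other bar is opposite
- collar (a joint): turn of that collar in rad, growing counter-clockwise seen from above. Right-hand thread, 5 mm per turn: counter-clockwise raises the collar by 5 mm each full turn. It turns with light friction (about 0.05 N m), does not run on, and stays where it is left; at 0 its top is 62 mm above the table
- set_post: the set screw post, the same as the other and fixed to the table; origin on its rod's axis at table height, z up. The two posts may stand either way round. A steel hexagonal lock nut 36 mm across and 14 mm high is jammed under its collar
- set_top (a point): centre of the top face of the set post's collar (same collar with two bars), 81 to 87 mm above the table: the height to match
- board: slotted plywood shelf board lying flat beyond the posts, 140 x 430 x 15 mm, long side along its y, a slot open at each end; origin at the centre of its underside
- spanner: steel open-ended spanner for the lock nut, lying between the posts, 235 mm long along its x, 66 mm across the jaws, 10 mm thick; origin near the middle of its underside, jaws towards +x
- bottle: white plastic bottle, 56 mm across, 150 mm high, standing at the robot's left; origin at the centre of its underside
- carton: closed cardboard carton, 150 x 200 x 70 mm, at the robot's right; origin at the centre of its underside
Not all that is in view belongs to the job. Leave any orange look-alike of the post alone.

How it is judged:
By the outcome, as a careful person would: the job done as asked, in the order asked, and still so for the second after the job is handed in, with the robot touching nothing.
It also fails if it takes over 53 s, if anything falls off the work surface, if the arm or the gripper's body presses on something with over 40 N, if the wrist force passes 120 N, or if a joint passes its speed limit or range.

## Working session

There is one attempt and no reset: what is moved stays moved. The work goes in short steps, Python scripts to look and compute and a tool call to move; the robot and the scene stay as the last step left them, time stands still between calls to the robot, and variables do not carry over. Pictures are saved under pics/ and viewed, on a budget of 10 in all, crops included, one or two more only if the job needs it, and the job is handed in when it is done.

Besides the shell and the picture viewer there is one more tool, called after "Call:" by a JSON object that holds its "op" and its "data", one argument or row to a line. step_arm: Moves the arm, as the interface text tells. Its arguments: {"type":"object","properties":{"jaw":{"type":"array","items":{"type":"number"}},"travel":{"type":"array","items":{"type":"array","items":{"type":"number"}}},"rotation":{"type":"array","items":{"type":"array","items":{"type":"number"}}},"grip_force":{"type":"number"}},"required":["jaw","travel","rotation"]}

```bash
mkdir -p pics
cat > h.py <<'E'
import numpy as np, cv2
from bench import ctrl
def grab(n,save=None):
    f=ctrl.grab_frame(n)
    if save: cv2.imwrite(save,f["color"][:,:,::-1])
    return f
def K(f): return np.array([[f["fx"],0,f["cx"]],[0,f["fy"],f["cy"]],[0,0,1.]])
def ray(f,uv):
    p=cv2.undistortPoints(np.array([[uv]],float),K(f),np.array(f["D"],float))[0,0]
    R=cv2.Rodrigues(np.array(f["rvec"],float))[0]; t=np.array(f["tvec"],float).ravel()
    return -R.T@t, R.T@np.array([p[0],p[1],1.])
def atz(f,uv,z):
    o,d=ray(f,uv); return o+d*(z-o[2])/d[2]
def proj(f,P): return cv2.projectPoints(np.array(P,float).reshape(-1,1,3),np.array(f["rvec"],float),np.array(f["tvec"],float),K(f),np.array(f["D"],float))[0][:,0]
E
python3 - <<'E'
from h import *
import pickle
fs={n:grab(n,f"pics/{n}0.png") for n in("top","side")}
pickle.dump(fs,open("f0.pkl","wb"))
for n,f in fs.items(): print(n,ray(f,(320,240)),f["fx"])
print(ctrl.get_obs())
E
```

```text
top (array([ 433.44766317,  -41.33445032, 1295.8884701 ]), array([ 0.1184982 ,  0.03649235, -0.99250324])) 539.3345850459489
side (array([103.97220596, 838.17201098, 949.83755815]), array([ 0.32797666, -0.6778969 , -0.65830012])) 470.88487109257966
{'t': 0.1, 'joint_pos': array([-1.26600192e+00,  1.26315674e-01, -4.04620009e-02,  1.40538940e+00,
       -1.31560792e-05,  1.57081993e+00]), 'joint_vel': array([-2.82208452e-04, -1.61045847e-03,  3.41958331e-03, -6.96188515e-05,
       -1.52844081e-03, -1.10806250e-03]), 'joint_efforts': array([ 1.78590212e-04, -4.36904848e+01,  3.53604305e+01,  1.38246483e-02,
        1.32374139e-04,  7.64649485e-06]), 'position': array([ 157.44375801, -500.47424676,  230.62904004]), 'eef_rot': array([[ 9.53915747e-01,  3.00074270e-01, -4.23905641e-04],
       [ 3.00074569e-01, -9.53914856e-01,  1.30361550e-03],
       [-1.31884194e-05, -1.37074265e-03, -9.99999060e-01]]), 'contact_force': array([-0.34209202,  0.7909323 ,  0.33719924]), 'torque': array([ 0.03144503,  0.01316389, -0.00456796]), 'finger_gap': 85.42992731864103}
```

View pics/top0.png

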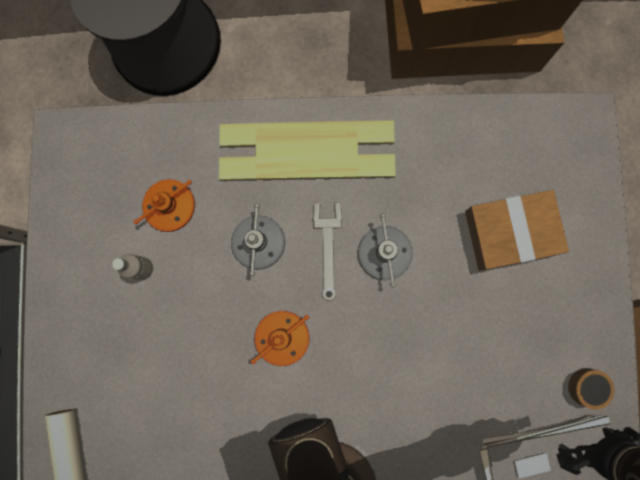

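View pics/side0.png

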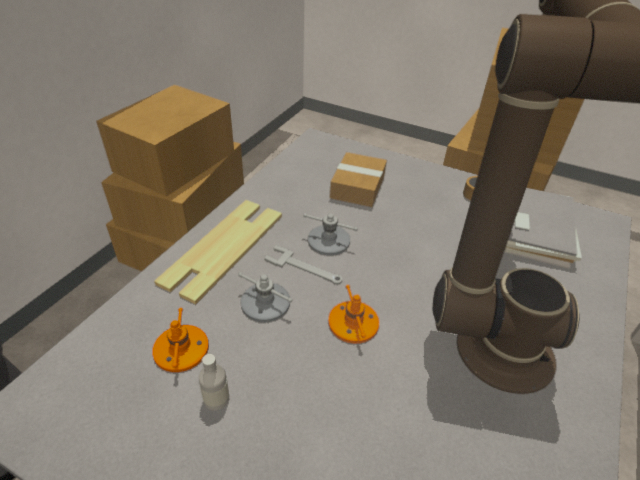

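The top view shows grey posts at (254,241) and (388,251), with orange look-alikes at (168,205) and (281,338) that I'll leave alone. In the side view the grey posts are at (265,290) and (330,230). Next I'll enlarge both to see which one has the lock nut.

Run:
```python
import cv2,numpy as np
t=cv2.imread("pics/top0.png");s=cv2.imread("pics/side0.png")
c=lambda i,x,y,w,h:cv2.resize(i[y:y+h,x:x+w],(400,300),interpolation=cv2.INTER_CUBIC)
a=np.vstack([np.hstack([c(s,225,255,80,60),c(s,290,200,80,60)]),np.hstack([c(t,204,201,100,75),c(t,338,211,100,75)])])
cv2.imwrite("pics/crop1.png",a)
```

```text
(no output)
```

View pics/crop1.png

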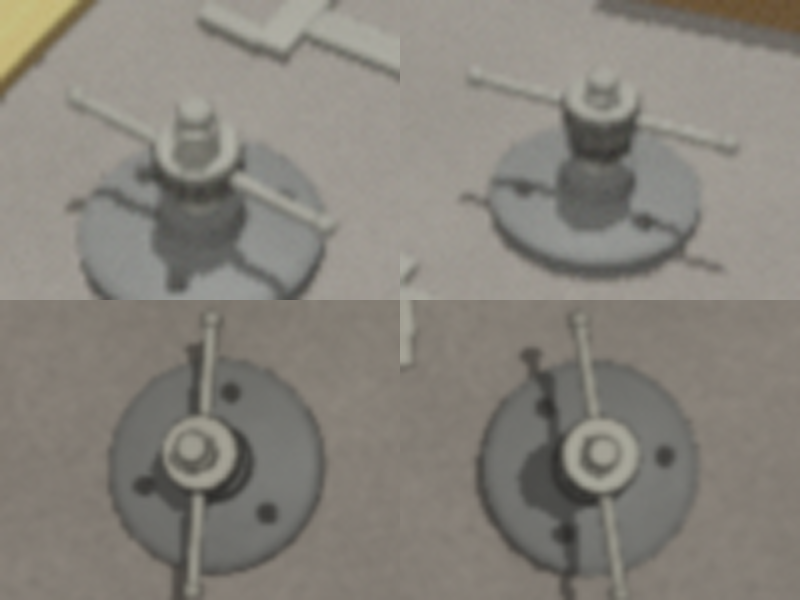

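The left post at (254,241) has more rod showing and a lower collar with no nut, so that's the one to adjust. The right post at (388,251) has the higher collar with the dark nut under it, so it's the set one.

Run:
```python
from h import *
import pickle
fs=pickle.load(open("f0.pkl","rb"));T,S=fs["top"],fs["side"]
def tri(a,b):
    o1,d1=ray(T,a);o2,d2=ray(S,b)
    A=np.c_[d1,-d2];s=np.linalg.lstsq(A,o2-o1,rcond=None)[0]
    p,q=o1+s[0]*d1,o2+s[1]*d2
    return (p+q)/2,np.linalg.norm(p-q)
print("L rod",atz(T,(251.5,238),100),atz(S,(264.2,275.5),100),"foot",atz(T,(204+217/4,201+168/4),10))
print("R rod",atz(T,(388.7,249),100),atz(S,(330.4,214.5),100),"foot",atz(T,(338+189/4,211+166/4),10))
for n,a,b in [("L far",(256.5,206),(240,274.4)),("L near",(252.2,273.5),(290.8,299.8)),
 ("R far",(338+178/4,211+20/4),(290+74/5,200+75/5)),("R near",(338+220/4,211+294/4),(290+334/5,200+146/5))]: print(n,*tri(a,b))
f=grab("wrist");o=ctrl.get_obs()
R=cv2.Rodrigues(np.array(f["rvec"]))[0];c=ray(f,(320,240))[0]
E=o["eef_rot"];print("cam in tool",E.T@(c-o["position"]),"axes\n",E.T@R.T,f["fx"])
```

```text
L rod [584.59744912 156.40800961 100.        ] [586.05672581 153.41150579 100.        ] foot [583.41799876 154.99323347  10.        ]
R rod [ 552.25607436 -149.93446804  100.        ] [ 553.57691185 -152.47635064  100.        ] foot [ 552.98933137 -149.5691774    10.        ]
L far [664.57526232 150.70510029  61.86848742] 0.5745841221979127
L near [505.86593238 161.17430766  61.45423065] 2.753583387187483
R far [ 631.43007799 -140.41033117   75.39564751] 1.1236400534312379
R near [ 472.10726749 -160.12044822   72.94380831] 4.13177231271816
cam in tool [  78.63461107   -1.83548321 -141.85494013] axes
 [[-1.81797679e-04 -9.52250335e-01 -3.05318305e-01]
 [ 9.99999956e-01 -1.01409262e-04 -2.79153481e-04]
 [ 2.34861892e-04 -3.05318342e-01  9.52250311e-01]] 398.8719493726328
```

```bash
cat >> h.py <<'E'
from scipy.spatial.transform import Rotation as Ro
def pose(az,tilt=0):
    a,t=np.radians([az,tilt]); h=np.array([-np.cos(a),-np.sin(a),0]) # h: look direction
    z=np.sin(t)*h+np.array([0,0,-np.cos(t)]); x=-np.cos(t)*h-np.array([0,0,np.sin(t)])
    return np.c_[x,np.cross(z,x),z]
def cmd(p,Rt):
    o=ctrl.get_obs();E=o["eef_rot"]
    print("travel",np.round(E.T@(np.array(p)-o["position"])/1000,4).tolist(),"rot",np.round(Ro.from_matrix(E.T@Rt).as_rotvec(),3).tolist(),"t",o["t"])
E
python3 - <<'E'
from h import *
cmd([400,-300,230],pose(88)); cmd([505,-150,165],pose(180,32))
E
```

```text
travel [0.2915, -0.1185, 0.0009] rot [-0.001, -0.001, -1.231] t 0.15
travel [0.4367, -0.23, 0.066] rot [-0.785, -0.122, -2.736] t 0.15
```

Call:
{"op": "step_arm", "data": {
  "jaw": [0,0,0,0,0,0,0,0,0,0],
  "travel": [
    [0.03,-0.012,0],
    [0.06,-0.024,0],
    [0.09,-0.036,0],
    [0.12,-0.048,0],
    [0.15,-0.06,0],
    [0.18,-0.072,0],
    [0.21,-0.084,0],
    [0.24,-0.096,0],
    [0.27,-0.108,0],
    [0.2915,-0.1185,0]
  ],
  "rotation": [
    [0,0,-0.12],
    [0,0,-0.24],
    [0,0,-0.36],
    [0,0,-0.48],
    [0,0,-0.6],
    [0,0,-0.72],
    [0,0,-0.84],
    [0,0,-0.96],
    [0,0,-1.08],
    [0,0,-1.2]
  ]
}}

```text
t: 0.98
position: [401.5, -298.3, 230.5]
eef_rot: [[0.059, 0.998, -0.0], [0.998, -0.059, 0.002], [0.002, -0.0, -1.0]]
contact_force: [-0.2, -0.9, 1.0]
finger_gap: 0.1
```

```bash
python3 -c "
from h import *
cmd([505,-150,170],pose(180,32))"
```

```text
travel [0.1541, 0.0946, 0.0608] rot [-0.453, -0.43, -1.583] t 0.9833
```

Call:
{"op": "step_arm", "data": {
  "jaw": [0,0,0,0,0,0,0,0,0,0],
  "travel": [
    [0.01,0.006,0.004],
    [0.02,0.013,0.008],
    [0.033,0.02,0.013],
    [0.044,0.027,0.017],
    [0.055,0.034,0.022],
    [0.066,0.04,0.026],
    [0.077,0.047,0.03],
    [0.088,0.054,0.035],
    [0.1,0.06,0.04],
    [0.11,0.068,0.043]
  ],
  "rotation": [
    [-0.032,-0.031,-0.114],
    [-0.065,-0.061,-0.226],
    [-0.097,-0.092,-0.339],
    [-0.129,-0.123,-0.452],
    [-0.162,-0.154,-0.565],
    [-0.194,-0.184,-0.678],
    [-0.226,-0.215,-0.79],
    [-0.259,-0.246,-0.905],
    [-0.291,-0.276,-1.018],
    [-0.324,-0.307,-1.131]
  ]
}}

```text
t: 1.82
position: [475.5, -191.3, 186.9]
eef_rot: [[-0.806, 0.437, 0.399], [0.437, 0.894, -0.096], [-0.399, 0.097, -0.912]]
contact_force: [-0.5, -0.5, -0.2]
finger_gap: 0.2
```

```bash
python3 -c "
from h import *
cmd([505,-150,170],pose(180,32))"
```

```text
travel [0.001, 0.0482, 0.0232] rot [-0.127, -0.122, -0.446] t 1.8167
```

Call:
{"op": "step_arm", "data": {
  "jaw": [0,0,0,0,0,0,0],
  "travel": [
    [0,0.012,0.006],
    [0,0.024,0.012],
    [0,0.036,0.018],
    [0.001,0.048,0.023],
    [0.001,0.048,0.023],
    [0.001,0.048,0.023],
    [0.001,0.048,0.023]
  ],
  "rotation": [
    [-0.03,-0.03,-0.11],
    [-0.06,-0.06,-0.22],
    [-0.1,-0.09,-0.33],
    [-0.127,-0.122,-0.446],
    [-0.127,-0.122,-0.446],
    [-0.127,-0.122,-0.446],
    [-0.127,-0.122,-0.446]
  ]
}}

```text
t: 2.4
position: [504.8, -150.4, 170.5]
eef_rot: [[-0.848, 0.003, 0.529], [0.003, 1.0, -0.001], [-0.529, 0.001, -0.848]]
contact_force: [0.6, -0.6, 0.3]
finger_gap: -0.3
```

```bash
python3 -c "
from h import *
import pickle
f=grab('wrist','pics/wR.png');pickle.dump(f,open('wR.pkl','wb'))
print(proj(f,[[553,-150,100],[553,-150,85],[553,-150,0]]))
cmd([537,155,170],pose(180,32))"
```

```text
[[316.52402118 261.61471578]
 [316.58291031 242.8850647 ]
 [316.8469686  159.1234972 ]]
travel [-0.0259, 0.3056, 0.0172] rot [-0.001, 0.0, -0.003] t 2.45
```

View pics/wR.png

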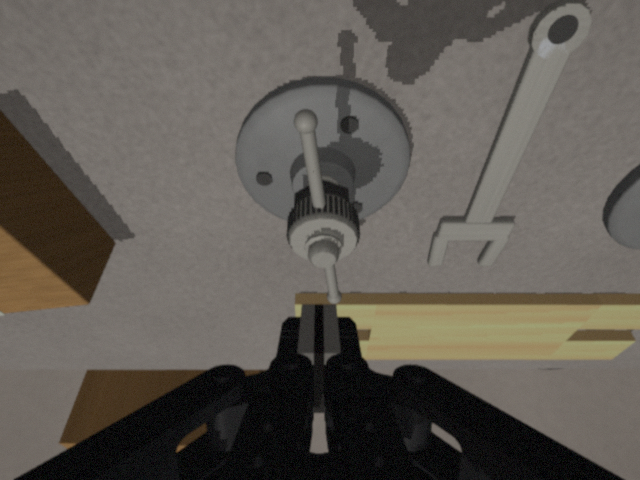

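The set post is framed well, with its collar top at about (323,243) and a grey block below the knurl. Next I'll take the same view of the other post.

Call:
{"op": "step_arm", "data": {
  "jaw": [0,0,0,0,0,0,0,0,0,0],
  "travel": [
    [-0.003,0.038,0.002],
    [-0.006,0.076,0.004],
    [-0.01,0.115,0.006],
    [-0.013,0.153,0.009],
    [-0.016,0.191,0.011],
    [-0.019,0.229,0.013],
    [-0.022,0.267,0.015],
    [-0.026,0.3056,0.017],
    [-0.026,0.3056,0.017],
    [-0.026,0.3056,0.017]
  ],
  "rotation": [
    [0,0,0],
    [0,0,0],
    [0,0,0],
    [0,0,0],
    [0,0,0],
    [0,0,0],
    [0,0,0],
    [0,0,0],
    [0,0,0],
    [0,0,0]
  ]
}}

```text
t: 3.28
position: [537.3, 157.5, 170.6]
eef_rot: [[-0.848, -0.0, 0.53], [0.0, 1.0, 0.0], [-0.53, 0.0, -0.848]]
contact_force: [-0.0, -0.6, -0.5]
finger_gap: -0.1
```

```bash
python3 -c "
from h import *
import pickle
f=grab('wrist','pics/wL.png');pickle.dump(f,open('wL.pkl','wb'))
a=cv2.imread('pics/wR.png');b=f['color'][:,:,::-1]
c=lambda i:cv2.resize(i[160:280,280:360],(400,600),interpolation=cv2.INTER_CUBIC)
cv2.imwrite('pics/cmp.png',np.hstack([c(a),c(b)]))
print(ctrl.get_obs()['position'])"
```

```text
[537.0695541  155.83922532 170.34681026]
```

View pics/cmp.png

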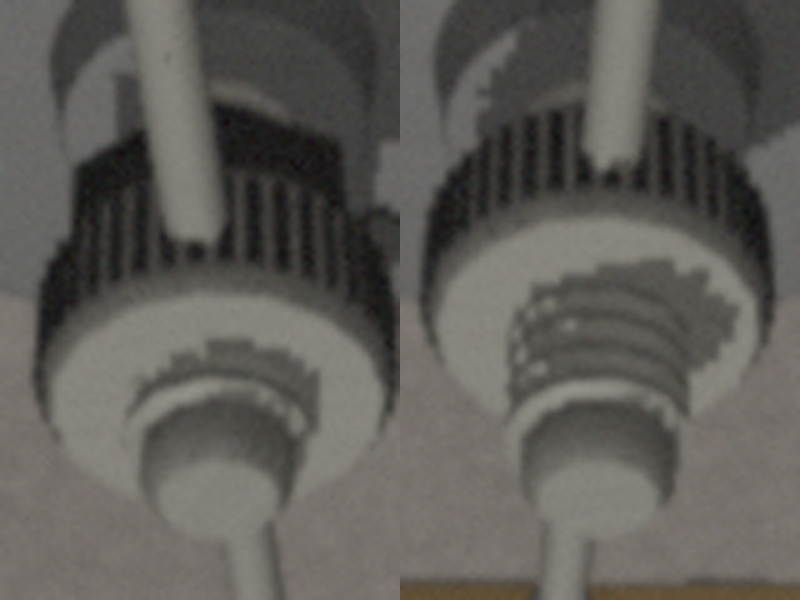

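```bash
python3 -c "
from h import *
import pickle
from scipy.optimize import brentq
for n,e,v,w in [('wR',(280+218/5,160+497/5),160+293/5,335/5),('wL',(280+203/5,160+497/5),160+215/5,320/5)]:
    f=pickle.load(open(n+'.pkl','rb'));a=atz(f,e,100)
    for r in (21,22):
        z=brentq(lambda z:proj(f,[[a[0]-r,a[1],z]])[0,1]-v,50,95)
        c=proj(f,[[a[0],a[1]-r,z],[a[0],a[1]+r,z]]);print(n,a.round(1),r,round(z,2),'width',abs(c[0,0]-c[1,0]),w)
"
```

```text
wR [ 550.9 -145.7  100. ] 21 86.23 width 67.23624042035084 67.0
wR [ 550.9 -145.7  100. ] 22 87.21 width 70.61583948850233 67.0
wL [583.6 160.5 100. ] 21 73.02 width 64.94367147639497 64.0
wL [583.6 160.5 100. ] 22 74.07 width 68.21544175625962 64.0
```

```bash
python3 -c "
from h import *
cmd([544.6,203.5,130],pose(180));cmd([544.6,203.5,53],pose(180))"
```

```text
travel [0.0151, 0.0477, 0.0382] rot [-0.001, 0.558, -0.002] t 3.3333
travel [0.0558, 0.0477, 0.1035] rot [-0.001, 0.558, -0.002] t 3.3333
```

Call:
{"op": "step_arm", "data": {
  "jaw": [0,0,0,0,0,0,0,0,0,0],
  "travel": [
    [0.003,0.01,0.008],
    [0.006,0.02,0.016],
    [0.009,0.03,0.024],
    [0.012,0.04,0.03],
    [0.015,0.0477,0.038],
    [0.015,0.0477,0.038],
    [0.028,0.0477,0.06],
    [0.042,0.0477,0.082],
    [0.0558,0.0477,0.1035],
    [0.0558,0.0477,0.1035]
  ],
  "rotation": [
    [0,0.11,0],
    [0,0.22,0],
    [0,0.33,0],
    [0,0.44,0],
    [0,0.558,0],
    [0,0.558,0],
    [0,0.558,0],
    [0,0.558,0],
    [0,0.558,0],
    [0,0.558,0]
  ]
}}

```text
t: 4.17
position: [541.8, 200.4, 48.5]
eef_rot: [[-1.0, 0.005, -0.006], [0.005, 1.0, -0.003], [0.006, -0.003, -1.0]]
contact_force: [-0.6, -0.4, -0.4]
finger_gap: -0.2
```

```bash
cat > circ.py <<'E'
from h import *
import sys
a0,n,st=map(float,sys.argv[1:4])  # start az (unwrapped), rows, step
o=ctrl.get_obs();E=o["eef_rot"]
az=a0+st*np.arange(1,int(n)+1)
P=np.c_[584.5+62*np.cos(np.radians(az)),156+62*np.sin(np.radians(az)),53+5*(az-160)/360]
print(np.round((P-o["position"])@E/1000,3).tolist(),Ro.from_matrix(E.T@pose(180)).as_rotvec().round(3))
d=o["position"]-[584.5,156,0];print("az",np.degrees(np.arctan2(d[1],d[0])),np.hypot(*d[:2]),d[2],o["contact_force"].round(1),o["t"])
E
python3 circ.py 130 10 20
```

```text
[[0.011, -0.014, -0.004], [0.018, -0.034, -0.004], [0.018, -0.055, -0.005], [0.011, -0.076, -0.005], [-0.003, -0.092, -0.005], [-0.022, -0.103, -0.006], [-0.043, -0.106, -0.006], [-0.064, -0.102, -0.006], [-0.083, -0.092, -0.007], [-0.097, -0.075, -0.007]] [-0.003 -0.006 -0.005]
az 133.83941723001416 61.60815144390572 48.46712285455426 [-0.6 -0.4 -0.4] 4.1667
```

Call:
{"op": "step_arm", "data": {
  "jaw": [0,0,0,0,0,0,0,0,0,0],
  "travel": [
    [0.011,-0.014,-0.004],
    [0.018,-0.034,-0.004],
    [0.018,-0.055,-0.005],
    [0.011,-0.076,-0.005],
    [-0.003,-0.092,-0.005],
    [-0.022,-0.103,-0.006],
    [-0.043,-0.106,-0.006],
    [-0.064,-0.102,-0.006],
    [-0.083,-0.092,-0.007],
    [-0.097,-0.075,-0.007]
  ],
  "rotation": [
    [0,0,0],
    [0,0,0],
    [0,0,0],
    [0,0,0],
    [0,0,0],
    [0,0,0],
    [0,0,0],
    [0,0,0],
    [0,0,0],
    [0,0,0]
  ]
}}

```text
t: 5.0
position: [640.3, 122.2, 57.9]
eef_rot: [[-1.0, 0.01, -0.003], [0.01, 1.0, -0.003], [0.003, -0.003, -1.0]]
contact_force: [-1.2, -0.5, 0.9]
finger_gap: 0.1
```

```bash
python3 circ.py 330 10 20; python3 -c "
from h import *
grab('top','pics/t1.png');f=grab('side');i=f['color'][215:345,195:345,::-1];t=cv2.imread('pics/t1.png')[175:305,180:330]
z=lambda x:cv2.resize(x,(400,347),interpolation=cv2.INTER_CUBIC)
cv2.imwrite('pics/m1.png',np.hstack([z(t),z(i)]))"
```

```text
[[-0.005, 0.023, 0.002], [-0.005, 0.045, 0.002], [0.003, 0.065, 0.002], [0.017, 0.081, 0.001], [0.035, 0.092, 0.001], [0.057, 0.095, 0.001], [0.078, 0.091, 0.001], [0.096, 0.08, 0.0], [0.11, 0.064, 0.0], [0.117, 0.043, -0.0]] [-0.003 -0.003 -0.01 ]
az -31.193764287699484 65.19677895435056 57.943156894466014 [-1.2 -0.5  0.9] 5.0
```

View pics/m1.png

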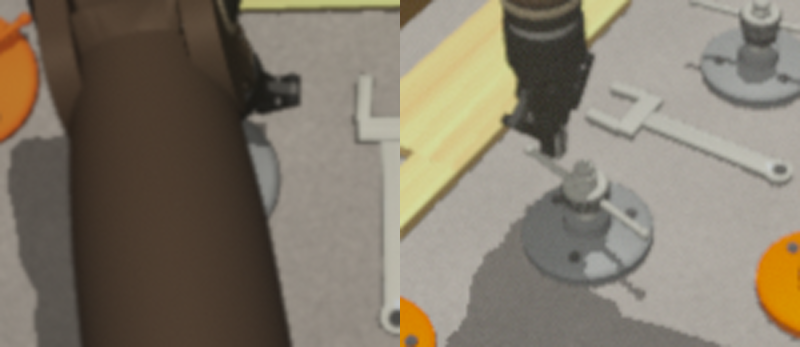

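Call:
{"op": "step_arm", "data": {
  "jaw": [0,0,0,0,0,0,0,0,0,0],
  "travel": [
    [-0.005,0.023,0.002],
    [-0.005,0.045,0.002],
    [0.003,0.065,0.002],
    [0.017,0.081,0.001],
    [0.035,0.092,0.001],
    [0.057,0.095,0.001],
    [0.078,0.091,0.001],
    [0.096,0.08,0.0],
    [0.11,0.064,0.0],
    [0.117,0.043,0]
  ],
  "rotation": [
    [0,0,-0.01],
    [0,0,-0.01],
    [0,0,-0.01],
    [0,0,-0.01],
    [0,0,-0.01],
    [0,0,-0.01],
    [0,0,-0.01],
    [0,0,-0.01],
    [0,0,-0.01],
    [0,0,-0.01]
  ]
}}

```text
t: 5.93
position: [522.9, 168.4, 59.7]
eef_rot: [[-1.0, -0.004, 0.001], [-0.004, 1.0, -0.001], [-0.001, -0.001, -1.0]]
contact_force: [0.7, 0.9, 1.1]
finger_gap: -0.4
```

```bash
python3 circ.py 530 10 20
```

```text
[[-0.0, -0.023, 0.001], [-0.008, -0.043, 0.001], [-0.022, -0.06, 0.001], [-0.04, -0.071, 0.001], [-0.061, -0.075, 0.0], [-0.083, -0.071, 0.0], [-0.101, -0.06, -0.0], [-0.115, -0.044, -0.001], [-0.123, -0.024, -0.001], [-0.123, -0.002, -0.001]] [-0.001  0.001  0.004]
az 168.66299607073788 62.856805817572294 59.68414641508418 [0.7 0.9 1.1] 5.9333
```

Call:
{"op": "step_arm", "data": {
  "jaw": [0,0,0,0,0,0,0,0,0,0],
  "travel": [
    [0,-0.023,0.001],
    [-0.008,-0.043,0.001],
    [-0.022,-0.06,0.001],
    [-0.04,-0.071,0.001],
    [-0.061,-0.075,0],
    [-0.083,-0.071,0],
    [-0.101,-0.06,0],
    [-0.115,-0.044,-0.001],
    [-0.123,-0.024,-0.001],
    [-0.123,-0.002,-0.001]
  ],
  "rotation": [
    [0,0,0],
    [0,0,0],
    [0,0,0],
    [0,0,0],
    [0,0,0],
    [0,0,0],
    [0,0,0],
    [0,0,0],
    [0,0,0],
    [0,0,0]
  ]
}}

```text
t: 6.77
position: [647.4, 165.2, 62.8]
eef_rot: [[-1.0, -0.001, 0.004], [-0.001, 1.0, -0.002], [-0.004, -0.002, -1.0]]
contact_force: [-0.5, -1.7, 0.8]
finger_gap: -0.1
```

```bash
python3 circ.py 730 10 20
```

```text
[[0.009, 0.022, 0.002], [0.023, 0.038, 0.001], [0.042, 0.049, 0.001], [0.063, 0.053, 0.0], [0.084, 0.049, 0.0], [0.103, 0.038, -0.0], [0.117, 0.022, -0.001], [0.124, 0.002, -0.001], [0.124, -0.02, -0.001], [0.117, -0.04, -0.001]] [-0.002  0.004  0.001]
az 8.33809340017841 63.52165148585569 62.76859099817418 [-0.5 -1.7  0.8] 6.7667
```

Call:
{"op": "step_arm", "data": {
  "jaw": [0,0,0,0,0,0,0,0,0,0],
  "travel": [
    [0.009,0.022,0.002],
    [0.023,0.038,0.001],
    [0.042,0.049,0.001],
    [0.063,0.053,0],
    [0.084,0.049,0],
    [0.103,0.038,0],
    [0.117,0.022,-0.001],
    [0.124,0.002,-0.001],
    [0.124,-0.02,-0.001],
    [0.117,-0.04,-0.001]
  ],
  "rotation": [
    [0,0,0],
    [0,0,0],
    [0,0,0],
    [0,0,0],
    [0,0,0],
    [0,0,0],
    [0,0,0],
    [0,0,0],
    [0,0,0],
    [0,0,0]
  ]
}}

```text
t: 7.6
position: [528.8, 123.5, 65.7]
eef_rot: [[-1.0, -0.0, 0.006], [-0.0, 1.0, -0.001], [-0.006, -0.001, -1.0]]
contact_force: [0.8, 0.8, 0.1]
finger_gap: -0.2
```

```bash
python3 circ.py 930 8 15
```

```text
[[-0.012, -0.011, 0.002], [-0.025, -0.021, 0.002], [-0.04, -0.027, 0.002], [-0.056, -0.03, 0.002], [-0.072, -0.027, 0.001], [-0.087, -0.021, 0.001], [-0.1, -0.011, 0.001], [-0.109, 0.001, 0.001]] [-0.001  0.006  0.   ]
az -149.7120485212835 64.4757710928791 65.6761875390291 [0.8 0.8 0.1] 7.6
```

Call:
{"op": "step_arm", "data": {
  "jaw": [0,0,0,0,0,0,0,0,0],
  "travel": [
    [-0.012,-0.011,0.002],
    [-0.025,-0.021,0.002],
    [-0.04,-0.027,0.002],
    [-0.056,-0.03,0.002],
    [-0.072,-0.027,0.001],
    [-0.087,-0.021,0.001],
    [-0.1,-0.011,0.001],
    [-0.109,0.001,0.001],
    [-0.109,0.001,0.001]
  ],
  "rotation": [
    [0,0,0],
    [0,0,0],
    [0,0,0],
    [0,0,0],
    [0,0,0],
    [0,0,0],
    [0,0,0],
    [0,0,0],
    [0,0,0]
  ]
}}

```text
t: 8.35
position: [639.8, 125.2, 66.2]
eef_rot: [[-1.0, -0.001, 0.008], [-0.001, 1.0, -0.0], [-0.008, -0.0, -1.0]]
contact_force: [-0.2, 0.9, 0.9]
finger_gap: 0.1
```

```bash
python3 circ.py 1050 1 0;python3 -c "
from h import *
cmd([638,115,66],pose(180));cmd([638,115,170],pose(180));cmd([537,155,170],pose(180,32))"
```

```text
[[0.002, -0.0, 0.001]] [-0.     0.008  0.001]
az -29.148132477342806 63.310508622334204 66.16568624388324 [-0.2  0.9  0.9] 8.35
travel [0.0018, -0.0102, 0.0002] rot [-0.0, 0.008, 0.001] t 8.35
travel [0.0009, -0.0102, -0.1038] rot [-0.0, 0.008, 0.001] t 8.35
travel [0.1019, 0.0299, -0.1047] rot [-0.0, -0.55, 0.001] t 8.35
```

Call:
{"op": "step_arm", "data": {
  "jaw": [0,0,0,0,0,0,0,0,0,0],
  "travel": [
    [0.001,-0.01,0],
    [0.001,-0.01,-0.035],
    [0.001,-0.01,-0.07],
    [0.001,-0.01,-0.104],
    [0.02,0,-0.104],
    [0.04,0.007,-0.1047],
    [0.06,0.014,-0.1047],
    [0.08,0.022,-0.1047],
    [0.102,0.03,-0.1047],
    [0.102,0.03,-0.1047]
  ],
  "rotation": [
    [0,0,0],
    [0,0,0],
    [0,0,0],
    [0,0,0],
    [0,-0.11,0],
    [0,-0.22,0],
    [0,-0.33,0],
    [0,-0.44,0],
    [0,-0.55,0],
    [0,-0.55,0]
  ]
}}

```text
t: 9.18
position: [522.0, 150.1, 158.0]
eef_rot: [[-0.854, -0.002, 0.52], [-0.005, 1.0, -0.005], [-0.52, -0.007, -0.854]]
contact_force: [-4.4, -2.4, -5.0]
finger_gap: 0.1
```

```bash
python3 -c "
from h import *
cmd([537,155,170],pose(180,32))"
```

```text
travel [-0.0191, 0.0048, -0.0025] rot [-0.005, -0.012, 0.006] t 9.1833
```

Call:
{"op": "step_arm", "data": {
  "jaw": [0,0,0,0],
  "travel": [
    [-0.019,0.005,-0.002],
    [-0.019,0.005,-0.002],
    [-0.019,0.005,-0.002],
    [-0.019,0.005,-0.002]
  ],
  "rotation": [
    [-0.005,-0.012,0.006],
    [-0.005,-0.012,0.006],
    [-0.005,-0.012,0.006],
    [-0.005,-0.012,0.006]
  ]
}}

```text
t: 9.52
position: [539.4, 155.1, 171.7]
eef_rot: [[-0.846, 0.002, 0.532], [0.002, 1.0, 0.0], [-0.532, 0.001, -0.846]]
contact_force: [0.0, 0.3, -0.2]
finger_gap: -0.0
```

```bash
python3 -c "
from h import *
import pickle
f=grab('wrist','pics/wL2.png');pickle.dump(f,open('wL2.pkl','wb'))
a=cv2.imread('pics/wR.png');b=f['color'][:,:,::-1]
c=lambda i:cv2.resize(i[160:280,280:360],(400,600),interpolation=cv2.INTER_CUBIC)
cv2.imwrite('pics/cmp2.png',np.hstack([c(a),c(b)]))
print(ctrl.get_obs()['position'])"
```

```text
[539.27322526 155.14804033 171.20063033]
```

View pics/cmp2.png

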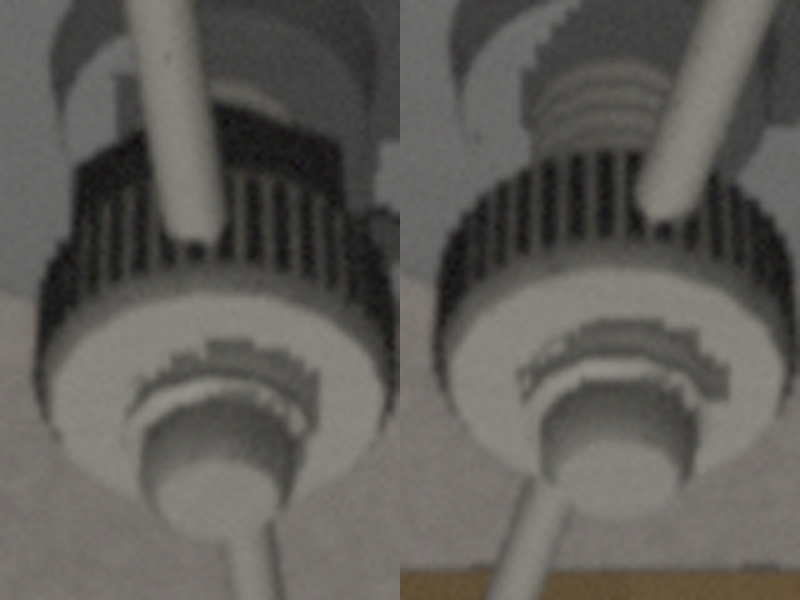

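```bash
python3 -c "
from h import *
import pickle
from scipy.optimize import brentq
for n,xc,e0,d0 in [('wR',323.6,218.6,252),('wL',320.6,203,252),('wL2',323.4,213.5,248)]:
    f=pickle.load(open(n+'.pkl','rb'));g=cv2.cvtColor(f['color'],cv2.COLOR_RGB2GRAY).astype(np.float32)
    g=cv2.GaussianBlur(g,(0,0),0.8)
    c=int(round(xc));p=g[:,c-4:c+5].mean(1)
    q=g[:,c-4:c+5].mean(1);d=np.gradient(p)
    def pk(y,w=5):
        i=np.arange(int(y)-w,int(y)+w+1);wt=np.clip(d[i],0,None);j=i[wt.argmax()];k=np.arange(j-2,j+3);w2=np.clip(d[k],0,None);return (k*w2).sum()/w2.sum()
    e=pk(e0);dd=pk(d0)
    print(n,'edge',round(e,2),'disc',round(dd,2),p[int(e0)-8:int(e0)+6].round().astype(int),p[int(d0)-6:int(d0)+22].round().astype(int))
"
```

```text
wR edge 218.03 disc 251.73 [ 50  53  60  68  75  81  87  94 106 119 129 132 132 132] [ 82  86  91  95 100 106 116 124 128 128 129 128 128 128 129 129 129 129
 129 128 127 124 120 117 116 116 116 115]
wL edge 202.89 disc 251.84 [ 51  51  58  67  73  78  84  94 108 122 130 133 133 133] [ 82  86  90  95 100 106 115 123 128 130 130 130 129 129 129 129 129 130
 130 128 125 120 115 112 112 112 112 112]
wL2 edge 212.98 disc 247.71 [ 45  49  57  66  73  80  86  94 105 118 126 130 131 131] [ 84  88  93  98 103 109 118 125 128 130 130 129 129 129 129 129 129 130
 130 128 126 122 118 116 116 116 116 116]
```

```bash
python3 -c "
from h import *
import pickle
from scipy.optimize import brentq
for rd in (9,11):
  for n,xc,e,d in [('wR',323.6,218.03,251.73),('wL',320.6,202.89,251.84),('wL2',323.4,212.98,247.71)]:
    f=pickle.load(open(n+'.pkl','rb'));a=atz(f,(xc,d),100)
    z=brentq(lambda z:proj(f,[[a[0]+rd-21,a[1],z]])[0,1]-e,50,95);print(rd,n,round(z,2),a.round(1))
f=pickle.load(open('wL2.pkl','rb'))
print('bar pts',atz(f,(280+300/5,160+20/5),74),atz(f,(280+262/5,160+205/5),74))
cmd([639,115,150],pose(180))
"
python3 - <<'E'
import cv2
i=cv2.imread('pics/wL2.png');cv2.imwrite('pics/wL2c.png',i[60:330,220:440])
E
```

```text
9 wR 84.07 [ 543.6 -145.8  100. ]
9 wL 71.0 [576.5 160.5 100. ]
9 wL2 83.29 [576.5 159.8 100. ]
11 wR 82.12 [ 543.6 -145.8  100. ]
11 wL 68.9 [576.5 160.5 100. ]
11 wL2 81.3 [576.5 159.8 100. ]
bar pts [535.76204915 168.86024776  74.        ] [563.62874817 165.36667076  74.        ]
travel [-0.0733, -0.04, 0.071] rot [0.001, 0.561, -0.002] t 9.5667
```

View pics/wL2c.png

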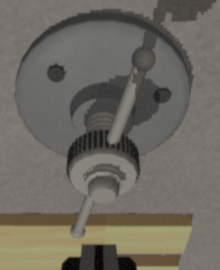

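```bash
python3 -c "
from h import *
import pickle
f=pickle.load(open('wL2.pkl','rb'))
a=atz(f,(364,120),73);b=atz(f,(298,292),73);print(a,b,np.degrees(np.arctan2(*(a-b)[1::-1])),np.linalg.norm(a-b),(a+b)/2)
cmd([547,206,150],pose(180));cmd([547,206,66],pose(180))
"
```

```text
[509.07057707 179.87445109  73.        ] [663.87847984 140.42126759  73.        ] 165.70238272101858 159.756190646958 [586.47452846 160.14785934  73.        ]
travel [0.0048, 0.0508, 0.0221] rot [0.001, 0.561, -0.002] t 9.5667
travel [0.0495, 0.0507, 0.0932] rot [0.001, 0.561, -0.002] t 9.5667
```

Call:
{"op": "step_arm", "data": {
  "jaw": [0,0,0,0,0,0,0,0,0,0],
  "travel": [
    [0.001,0.01,0.005],
    [0.002,0.02,0.01],
    [0.003,0.03,0.014],
    [0.004,0.04,0.018],
    [0.005,0.051,0.022],
    [0.005,0.051,0.022],
    [0.02,0.051,0.046],
    [0.035,0.051,0.07],
    [0.0495,0.0507,0.093],
    [0.0495,0.0507,0.093]
  ],
  "rotation": [
    [0,0.11,0],
    [0,0.22,0],
    [0,0.33,0],
    [0,0.44,0],
    [0,0.561,0],
    [0,0.561,0],
    [0,0.561,0],
    [0,0.561,0],
    [0,0.561,0],
    [0,0.561,0]
  ]
}}

```text
t: 10.4
position: [544.8, 204.5, 60.5]
eef_rot: [[-1.0, 0.002, -0.007], [0.002, 1.0, -0.002], [0.007, -0.002, -1.0]]
contact_force: [-0.8, 0.2, -0.7]
finger_gap: 0.5
```

```bash
python3 circ.py 1209 8 10 | tail -1; sed -i 's/int(n)+1)/int(n)+1)/' circ.py; python3 circ.py 1209 8 10 | head -1
```

```text
az 129.32226351326364 62.644781654155416 60.52739569605882 [-0.8  0.2 -0.7] 10.4
[[0.007, -0.008, -0.007], [0.013, -0.017, -0.007], [0.018, -0.026, -0.007], [0.021, -0.037, -0.007], [0.022, -0.047, -0.007], [0.021, -0.058, -0.008], [0.019, -0.069, -0.008], [0.014, -0.079, -0.008]] [-0.002 -0.007 -0.002]
```

Call:
{"op": "step_arm", "data": {
  "jaw": [0,0,0,0,0,0,0,0,0,0],
  "travel": [
    [0.007,-0.008,-0.007],
    [0.013,-0.017,-0.007],
    [0.018,-0.026,-0.007],
    [0.021,-0.037,-0.007],
    [0.022,-0.047,-0.007],
    [0.021,-0.058,-0.008],
    [0.019,-0.069,-0.008],
    [0.014,-0.079,-0.008],
    [0.014,-0.079,-0.008],
    [0.014,-0.079,-0.008]
  ],
  "rotation": [
    [0,0,0],
    [0,0,0],
    [0,0,0],
    [0,0,0],
    [0,0,0],
    [0,0,0],
    [0,0,0],
    [0,0,0],
    [0,0,0],
    [0,0,0]
  ]
}}

```text
t: 11.23
position: [530.8, 124.5, 68.4]
eef_rot: [[-1.0, 0.004, -0.008], [0.004, 1.0, -0.002], [0.008, -0.002, -1.0]]
contact_force: [-0.4, -0.5, -0.1]
finger_gap: -0.2
```

```bash
python3 circ.py 1289 1 0;python3 -c "
from h import *
cmd([528,140,68],pose(180));cmd([528,140,170],pose(180));cmd([537,155,170],pose(180,32))"
```

```text
[[0.001, 0.001, -0.0]] [-0.002 -0.008 -0.004]
az -149.5906212651808 62.228267443313364 68.39526561989385 [-0.4 -0.5 -0.1] 11.2333
travel [0.0029, 0.0155, 0.0004] rot [-0.002, -0.008, -0.004] t 11.2333
travel [0.0037, 0.0152, -0.1016] rot [-0.002, -0.008, -0.004] t 11.2333
travel [-0.0052, 0.0303, -0.1017] rot [-0.003, -0.566, -0.003] t 11.2333
```

Call:
{"op": "step_arm", "data": {
  "jaw": [0,0,0,0,0,0,0,0,0,0],
  "travel": [
    [0.003,0.015,0],
    [0.003,0.015,-0.035],
    [0.003,0.015,-0.07],
    [0.003,0.015,-0.102],
    [0,0.02,-0.102],
    [-0.005,0.03,-0.102],
    [-0.005,0.03,-0.102],
    [-0.005,0.03,-0.102],
    [-0.005,0.03,-0.102],
    [-0.005,0.03,-0.102]
  ],
  "rotation": [
    [0,0,0],
    [0,0,0],
    [0,0,0],
    [0,0,0],
    [0,-0.11,0],
    [0,-0.22,0],
    [0,-0.33,0],
    [0,-0.44,0],
    [0,-0.566,0],
    [0,-0.566,0]
  ]
}}

```text
t: 12.07
position: [528.1, 152.5, 160.8]
eef_rot: [[-0.852, 0.002, 0.523], [-0.002, 1.0, -0.007], [-0.523, -0.007, -0.852]]
contact_force: [-2.1, -0.7, -4.6]
finger_gap: -0.7
```

Call:
{"op": "step_arm", "data": {
  "jaw": [0,0,0],
  "travel": [
    [0,0,0],
    [0,0,0],
    [0,0,0]
  ],
  "rotation": [
    [0,0,0],
    [0,0,0],
    [0,0,0]
  ]
}}

```text
t: 12.32
position: [529.8, 153.2, 162.6]
eef_rot: [[-0.852, 0.002, 0.523], [-0.002, 1.0, -0.006], [-0.523, -0.006, -0.852]]
contact_force: [0.6, -0.5, 0.5]
finger_gap: 0.1
```

```bash
python3 -c "
from h import *
import pickle
f=grab('wrist','pics/wL3.png');pickle.dump(f,open('wL3.pkl','wb'))
a=cv2.imread('pics/wR.png');b=f['color'][:,:,::-1]
c=lambda i:cv2.resize(i[80:300,240:400],(400,550),interpolation=cv2.INTER_CUBIC)
cv2.imwrite('pics/cmp3.png',np.hstack([c(a),c(b)]))
print(ctrl.get_obs()['position'])"
```

```text
[530.50460205 153.29052699 163.11475772]
```

View pics/cmp3.png

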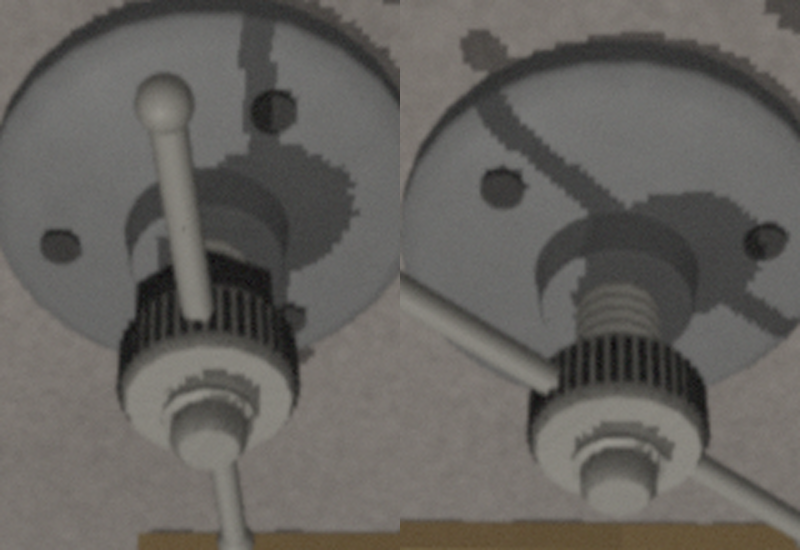

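```bash
python3 -c "
from h import *
cmd([537,155,170.5],pose(180,32))"
```

```text
travel [-0.0094, 0.0017, -0.0029] rot [-0.006, -0.007, 0.001] t 12.3667
```

Call:
{"op": "step_arm", "data": {
  "jaw": [0,0,0,0,0,0],
  "travel": [
    [-0.009,0.002,-0.003],
    [-0.009,0.002,-0.003],
    [-0.009,0.002,-0.003],
    [-0.009,0.002,-0.003],
    [-0.009,0.002,-0.003],
    [-0.009,0.002,-0.003]
  ],
  "rotation": [
    [-0.006,-0.007,0],
    [-0.006,-0.007,0],
    [-0.006,-0.007,0],
    [-0.006,-0.007,0],
    [-0.006,-0.007,0],
    [-0.006,-0.007,0]
  ]
}}

```text
t: 12.87
position: [536.5, 155.2, 170.1]
eef_rot: [[-0.848, -0.001, 0.53], [-0.001, 1.0, -0.0], [-0.53, -0.001, -0.848]]
contact_force: [0.7, -0.0, 0.4]
finger_gap: 0.1
```

```bash
python3 -c "
from h import *
import pickle
from scipy.optimize import brentq
pickle.dump(grab('wrist','pics/wL4.png'),open('wL4.pkl','wb'))
e0=proj(pickle.load(open('wL4.pkl','rb')),[[584,160,100]])[0];print(e0)
for n,xc,e0_,d0 in [('wR',323.6,218.6,252),('wL2',323.4,213.5,248),('wL3',327,238,270),('wL4',e0[0],None,e0[1]-8)]:
    f=pickle.load(open(n+'.pkl','rb'));g=cv2.cvtColor(f['color'],cv2.COLOR_RGB2GRAY).astype(np.float32)
    g=cv2.GaussianBlur(g,(0,0),0.8);c=int(round(xc));d=np.gradient(g[:,c-4:c+5].mean(1))
    def pk(y,w=5):
        i=np.arange(int(y)-w,int(y)+w+1);j=i[d[i].argmax()];k=np.arange(j-2,j+3);w2=np.clip(d[k],0,None);return (k*w2).sum()/w2.sum()
    dd=pk(d0);e=pk(e0_ or dd-33.7)
    a=atz(f,(xc,dd),100)
    z=brentq(lambda z:proj(f,[[a[0]+10-21,a[1],z]])[0,1]-e,50,95);print(n,round(e,2),round(dd,2),round(dd-e,2),'z',round(z,2))
print(ctrl.get_obs()['position'])
"
```

```text
[323.54668816 261.34604877]
wR 218.03 251.73 33.7 z 83.1
wL2 212.98 247.71 34.73 z 82.3
wL3 237.95 270.85 32.9 z 83.8
wL4 220.07 253.0 32.93 z 83.71
[536.43982222 155.20431815 170.09879737]
```

```bash
python3 -c "
from h import *
import pickle
f=pickle.load(open('wL3.pkl','rb'))
P=[atz(f,(240+x/2.5,80+y/2.5),73.5) for x,y in((150,385),(5,285),(305,468),(395,522))]
print(np.round(P,1)); d=P[3]-P[1];print(np.degrees(np.arctan2(d[1],d[0])))
a=cv2.imread('pics/wR.png');b=cv2.imread('pics/wL4.png')
c=lambda i,u,v:cv2.resize(i[v-48:v+27,u-25:u+25],(400,600),interpolation=cv2.INTER_CUBIC)
cv2.imwrite('pics/cmp4.png',np.hstack([c(a,324,252),c(b,324,253)]))"
```

```text
[[572.8 142.7  73.5]
 [539.5 111.2  73.5]
 [606.6 184.3  73.5]
 [632.6 213.1  73.5]]
47.58556222059414
```

View pics/cmp4.png

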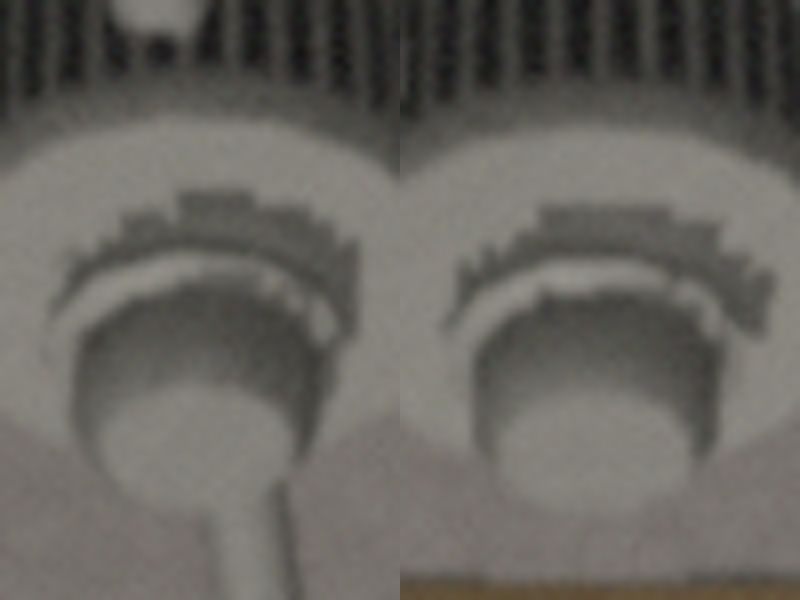

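```bash
cat > fit.py <<'E'
from h import *
import pickle
from scipy.optimize import least_squares
V=[('wR',323.6,218.0,251.7),('wL',320.6,202.9,251.8),('wL2',323.4,213,247.7),('wL3',327,238,270.9),('wL4',323.5,220.1,253)]
D=[]
for n,xc,e,d0 in V:
    f=pickle.load(open(n+'.pkl','rb'));g=cv2.GaussianBlur(cv2.cvtColor(f['color'],cv2.COLOR_RGB2GRAY).astype(np.float32),(0,0),.8)
    G=np.gradient(g,axis=0);c=int(round(xc))
    def edge(y0,hw,curv):
        out=[]
        for u in range(c-hw,c+hw+1):
            y=int(round(y0+curv*(u-xc)**2));k=np.arange(y-3,y+4);j=k[G[k,u].argmax()];k=np.arange(j-2,j+3);w=np.clip(G[k,u],0,None)
            out.append((u,(k*w).sum()/w.sum()))
        return np.array(out)
    D.append((f,edge(e,20,.0105),edge(d0,7,.03)))
def circ_res(f,E,x,y,z,r):
    t=np.linspace(np.pi*.55,np.pi*1.45,181);p=proj(f,np.c_[x+r*np.cos(t),y+r*np.sin(t),np.full_like(t,z)])
    i=np.argsort(p[:,0]);return E[:,1]-np.interp(E[:,0],p[i,0],p[i,1])
x0=[21,10]
for n,xc,e,d in V:
    f=D[V.index((n,xc,e,d))][0];a=atz(f,(xc,d+8),100);x0+=[a[0],a[1],80]
def F(q): 
    r=[]
    for i,(f,A,B) in enumerate(D):
        x,y,z=q[2+3*i:5+3*i]; r+=[circ_res(f,A,x,y,z,21.5),circ_res(f,B,x,y,100,q[1])]
    return np.concatenate(r+[[q[0]-21]])
s=least_squares(F,x0,loss='soft_l1',f_scale=.3)
print(s.x[:2],[(v[0],s.x[2+3*i:5+3*i].round(2).tolist()) for i,v in enumerate(V)],np.std(s.fun))
E
python3 fit.py
```

```text
[21.          6.94296392] [('wR', [550.2, -146.13, 86.92]), ('wL', [582.75, 159.35, 74.41]), ('wL2', [583.07, 159.49, 86.27]), ('wL3', [582.76, 159.44, 87.25]), ('wL4', [582.88, 159.35, 87.32])] 0.2443750466170041
```

```bash
python3 -c "
from h import *
cmd([505,-150,170],pose(180,32))"
```

```text
travel [0.0271, -0.3052, -0.0165] rot [-0.0, -0.0, 0.001] t 12.9167
```

Call:
{"op": "step_arm", "data": {
  "jaw": [0,0,0,0,0,0,0,0,0,0],
  "travel": [
    [0.003,-0.038,-0.002],
    [0.007,-0.076,-0.004],
    [0.01,-0.114,-0.006],
    [0.0135,-0.152,-0.008],
    [0.017,-0.19,-0.01],
    [0.02,-0.228,-0.012],
    [0.024,-0.266,-0.014],
    [0.027,-0.305,-0.0165],
    [0.027,-0.305,-0.0165],
    [0.027,-0.305,-0.0165]
  ],
  "rotation": [
    [0,0,0],
    [0,0,0],
    [0,0,0],
    [0,0,0],
    [0,0,0],
    [0,0,0],
    [0,0,0],
    [0,0,0],
    [0,0,0],
    [0,0,0]
  ]
}}

```text
t: 13.75
position: [504.4, -152.5, 170.0]
eef_rot: [[-0.848, 0.005, 0.53], [0.004, 1.0, -0.003], [-0.53, -0.001, -0.848]]
contact_force: [1.1, 1.2, 0.5]
finger_gap: -0.2
```

Call:
{"op": "step_arm", "data": {
  "jaw": [0,0,0],
  "travel": [
    [0,0,0],
    [0,0,0],
    [0,0,0]
  ],
  "rotation": [
    [0,0,0],
    [0,0,0],
    [0,0,0]
  ]
}}

```text
t: 14.0
position: [504.6, -150.9, 169.8]
eef_rot: [[-0.848, 0.002, 0.529], [0.001, 1.0, -0.001], [-0.529, -0.0, -0.848]]
contact_force: [0.5, 0.6, -0.4]
finger_gap: 0.2
```

```bash
python3 -c "
from h import *
import pickle
for i in (5,6): pickle.dump(grab('wrist','pics/wR%d.png'%i),open('wR%d.pkl'%i,'wb'))
print(proj(pickle.load(open('wR5.pkl','rb')),[[550.5,-146,100]]),proj(pickle.load(open('wR.pkl','rb')),[[550.5,-146,100]]),ctrl.get_obs()['position'])
"
```

```text
[[323.87266431 260.05177271]] [[323.1406949  259.03114946]] [ 504.69318898 -150.88709998  169.93936611]
```

```bash
sed -i "s/^D=\[\]/V+=[('wR5',324.3,219,252.7),('wR6',324.3,219,252.7)]\nD=[]/" fit.py; python3 fit.py; python3 -c "
from h import *
cmd([640,200,172],pose(180));cmd([505,155,172],pose(180))"
```

```text
[21.          7.16741188] [('wR', [550.45, -146.14, 86.68]), ('wL', [583.0, 159.33, 74.14]), ('wL2', [583.32, 159.5, 86.03]), ('wL3', [583.0, 159.44, 87.03]), ('wL4', [583.12, 159.34, 87.08]), ('wR5', [550.41, -146.28, 86.69]), ('wR6', [550.33, -146.25, 86.78])] 0.2395536858694285
travel [-0.1154, 0.3511, 0.0694] rot [-0.001, 0.558, -0.002] t 14.1
travel [-0.001, 0.3059, -0.0021] rot [-0.001, 0.558, -0.002] t 14.1
```

```bash
python3 -c "
from h import *
cmd([582,92,150],pose(180));cmd([582,92,69],pose(180))"
```

```text
travel [-0.0547, 0.243, 0.0575] rot [-0.001, 0.558, -0.002] t 14.1
travel [-0.0118, 0.2431, 0.1262] rot [-0.001, 0.558, -0.002] t 14.1
```

Call:
{"op": "step_arm", "data": {
  "jaw": [0,0,0,0,0,0,0,0,0,0],
  "travel": [
    [-0.008,0.034,0.008],
    [-0.016,0.069,0.016],
    [-0.024,0.104,0.024],
    [-0.032,0.139,0.032],
    [-0.04,0.174,0.04],
    [-0.047,0.209,0.05],
    [-0.0547,0.243,0.0575],
    [-0.0547,0.243,0.0575],
    [-0.0547,0.243,0.0575],
    [-0.0547,0.243,0.0575]
  ],
  "rotation": [
    [0,0.08,0],
    [0,0.16,0],
    [0,0.24,0],
    [0,0.32,0],
    [0,0.4,0],
    [0,0.48,0],
    [0,0.558,0],
    [0,0.558,0],
    [0,0.558,0],
    [0,0.558,0]
  ]
}}

```text
t: 14.93
position: [581.8, 93.0, 149.1]
eef_rot: [[-1.0, -0.0, -0.001], [-0.0, 1.0, -0.001], [0.001, -0.001, -1.0]]
contact_force: [-0.8, -0.5, 0.3]
finger_gap: 0.4
```

```bash
python3 -c "
from h import *
cmd([582,92,69],pose(180))
for a in (258,248,238,228,218): cmd([584.5+62*np.cos(np.radians(a)),156+62*np.sin(np.radians(a)),69],pose(180))"
```

```text
travel [-0.0003, -0.0009, 0.0801] rot [-0.001, -0.001, 0.0] t 14.9333
travel [0.0101, 0.0025, 0.0801] rot [-0.001, -0.001, 0.0] t 14.9333
travel [0.0204, 0.0057, 0.0801] rot [-0.001, -0.001, 0.0] t 14.9333
travel [0.0301, 0.0106, 0.0801] rot [-0.001, -0.001, 0.0] t 14.9333
travel [0.0387, 0.0171, 0.0801] rot [-0.001, -0.001, 0.0] t 14.9333
travel [0.0461, 0.025, 0.0801] rot [-0.001, -0.001, 0.0] t 14.9333
```

Call:
{"op": "step_arm", "data": {
  "jaw": [0,0,0,0,0,0,0,0,0,0],
  "travel": [
    [0,-0.001,0.03],
    [0,-0.001,0.06],
    [0,-0.001,0.08],
    [0,-0.001,0.08],
    [0.01,0.002,0.08],
    [0.02,0.006,0.08],
    [0.03,0.0105,0.08],
    [0.0385,0.017,0.08],
    [0.046,0.025,0.08],
    [0.046,0.025,0.08]
  ],
  "rotation": [
    [0,0,0],
    [0,0,0],
    [0,0,0],
    [0,0,0],
    [0,0,0],
    [0,0,0],
    [0,0,0],
    [0,0,0],
    [0,0,0],
    [0,0,0]
  ]
}}

```text
t: 15.77
position: [534.6, 119.4, 70.4]
eef_rot: [[-1.0, -0.002, 0.001], [-0.002, 1.0, -0.0], [-0.001, -0.0, -1.0]]
contact_force: [-0.9, 0.2, 1.0]
finger_gap: 0.1
```

```bash
python3 circ.py 1298 1 0 | tail -1; python3 -c "
from h import *
cmd([545,110,69],pose(180));cmd([537,155,170.5],pose(180,32))"
```

```text
az -143.788196686669 61.89740360936714 70.41601196901749 [-0.9  0.2  1. ] 15.7667
travel [-0.0104, -0.0095, 0.0014] rot [-0.0, 0.001, 0.002] t 15.7667
travel [-0.0026, 0.0355, -0.1001] rot [0.0, -0.558, 0.002] t 15.7667
```

Next I'll back off and lift clear, then check from the same viewpoint.

Call:
{"op": "step_arm", "data": {
  "jaw": [0,0,0,0,0,0,0,0,0,0],
  "travel": [
    [-0.01,-0.01,0],
    [-0.01,-0.01,0],
    [-0.01,-0.01,-0.035],
    [-0.01,-0.01,-0.07],
    [-0.01,-0.01,-0.1],
    [-0.007,0.005,-0.1],
    [-0.003,0.02,-0.1],
    [-0.003,0.035,-0.1],
    [-0.003,0.035,-0.1],
    [-0.003,0.035,-0.1]
  ],
  "rotation": [
    [0,0,0],
    [0,0,0],
    [0,0,0],
    [0,0,0],
    [0,0,0],
    [0,-0.11,0],
    [0,-0.22,0],
    [0,-0.33,0],
    [0,-0.44,0],
    [0,-0.558,0]
  ]
}}

```text
t: 16.6
position: [538.4, 155.0, 171.8]
eef_rot: [[-0.844, -0.002, 0.536], [-0.001, 1.0, 0.002], [-0.536, 0.001, -0.844]]
contact_force: [0.0, 0.2, -0.1]
finger_gap: 0.2
```

```bash
python3 -c "
from h import *
cmd([537,155,170.5],pose(180,32))"
```

```text
travel [0.0019, -0.0, 0.0004] rot [0.002, 0.007, 0.001] t 16.6
```

Call:
{"op": "step_arm", "data": {
  "jaw": [0,0,0],
  "travel": [
    [0.002,0,0],
    [0.002,0,0],
    [0.002,0,0]
  ],
  "rotation": [
    [0,0.007,0],
    [0,0.007,0],
    [0,0.007,0]
  ]
}}

```text
t: 16.85
position: [538.3, 155.5, 173.0]
eef_rot: [[-0.848, -0.002, 0.53], [-0.001, 1.0, 0.002], [-0.53, 0.002, -0.848]]
contact_force: [-0.2, 0.1, 1.2]
finger_gap: 0.4
```

```bash
python3 -c "
from h import *
import pickle
for i in (7,8): pickle.dump(grab('wrist','pics/wL%d.png'%i),open('wL%d.pkl'%i,'wb'))
print(proj(pickle.load(open('wL7.pkl','rb')),[[583.1,159.4,100]]),proj(pickle.load(open('wL4.pkl','rb')),[[583.1,159.4,100]]))
c=lambda i:cv2.resize(i[60:300,230:430],(400,480))
cv2.imwrite('pics/fin.png',np.hstack([c(cv2.imread('pics/wR6.png')),c(cv2.imread('pics/wL7.png'))]))"
```

```text
[[321.76577815 254.79462012]] [[322.56651462 260.4229348 ]]
```

View pics/fin.png

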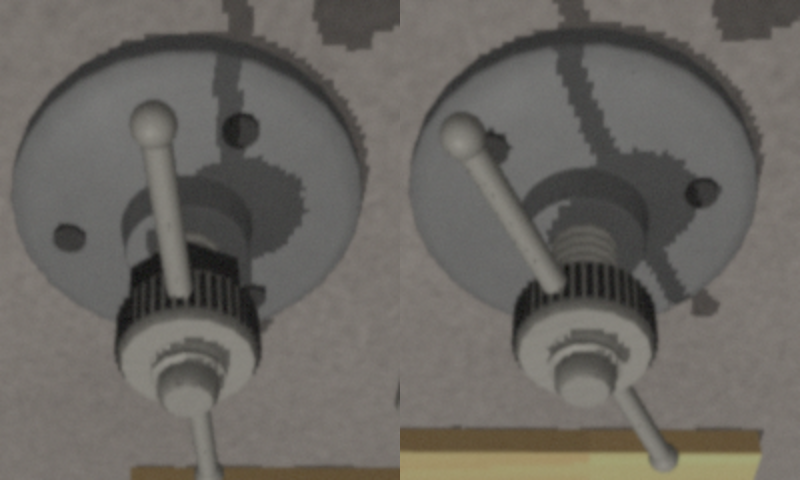

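```bash
sed -i "s/^D=\[\]/V+=[('wL7',322.7,213.9,247.4),('wL8',322.7,213.9,247.4)]\nD=[]/" fit.py; python3 fit.py; python3 -c "
from h import *
import pickle
f=pickle.load(open('wL7.pkl','rb'))
a=atz(f,(230+62/2,60+135/2),74);b=atz(f,(230+264/2,60+458/2),74);print(np.degrees(np.arctan2(*(a-b)[1::-1]))%360,np.linalg.norm(a-b))"
```

```text
[21.          7.13035943] [('wR', [550.41, -146.14, 86.72]), ('wL', [582.96, 159.33, 74.18]), ('wL2', [583.28, 159.5, 86.07]), ('wL3', [582.96, 159.44, 87.06]), ('wL4', [583.08, 159.34, 87.12]), ('wR5', [550.37, -146.28, 86.73]), ('wR6', [550.29, -146.25, 86.82]), ('wL7', [582.94, 159.14, 86.95]), ('wL8', [583.18, 159.36, 86.81])] 0.24549684346258982
203.64380081314525 159.40159780405173
```

```bash
python3 -c "
from h import *
print(ctrl.close_job(),ctrl.get_obs()['t'])"
```

```text
the job is handed in; nothing more can be done
the job is handed in; nothing more can be done
```

The lower collar, on the post at the robot's left, is now level with the set one to within about 0.1–0.2 mm by my last measurement. I handed the job in at about 17 s of the 53 s allowed.

- **What I did:** I pushed the tommy bars round counter-clockwise with shut fingers, about 2.64 turns. That came out about 0.4 mm too high, so I turned it back about 24°. The net rise was about 12.9 mm. I then let go and lifted clear.
- **Final check:** wrist views from the same relative pose put the moved top at 86.8–86.95 and the set top at 86.7–86.8. Only the difference between those is reliable, because the absolute values carry an offset. The arm touched nothing at hand-in.
- **Where checks disagreed:** single height readings scattered by about 0.3–0.5 mm. The height implied by the starting view plus the counted turns comes out about 0.3 mm higher than the final view.
- **Other things on the table:** the arm never went near the set collar, and it looked unchanged. I did not take a final overall picture to confirm nothing else had moved, but the measured contact forces stayed at a few newtons.
- **Pictures:** I viewed 11, one over the budget of 10.

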